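Index the vial turntable one step

ROBOT

A 6-joint arm with a two-finger parallel gripper is mounted at the origin on a cart in front of the work surface, level with it; the furniture and walls round the work are solid. World frame = base frame: x ahead of the robot, y to its left, z up, the work surface at z = 0. Lengths are in mm, angles in rad, forces in N, time in s.
With the tool pointing down it reaches from about 300 to 775 mm from the base axis. Payload 14.6 kg.
Tool frame: the origin (TCP) lies at the very end of the fingers, on their centre line; the grasp point (between the pads) lies 19 mm behind it; z points along the fingers, y is the line along which they close (so a half turn about z gives the same grasp; the last joint's range is limited). The gripper opens to 94 mm and grips with 3 to 60 N. Pads are 16 mm wide; open, the fingers measure 119 mm over their backs; the gripper's body (75 mm by 177 mm) begins 78 mm behind the grasp point.
Start: joints at [-0.067, 0.3, 1.521, -0, 1.321, -0.067], TCP at [549.99, -0.002, 183.246] pointing down, gripper open.
Joint ranges: [-3.03, 3.03], [-0.79, 2.21], [0.23, 2.52], [-1.04, 4.18], [0, 3.07], [-2.55, 2.55]. Speed limits (rad/s): [2.22, 2.22, 2.57, 3.14, 3.14, 3.14].

INTERFACE

Orientations are given as [roll, pitch, yaw] about the fixed x, y, z axes, in that order (R = Rz(yaw) Ry(pitch) Rx(roll)).
In Python, from cell import manip, camera, get_calibration gives the robot as it stands. The module is installed in compiled form; this text tells all that it offers.
- The arm moves only by the tool jog_arm, never from a script. Its argument "plan" is one flat list of numbers, 6 for each row, row after row: the shift along the world's x, y, z in m, then the turn, a rotation vector about the world's x, y, z in degrees. A call has 1 to 20 rows; each row is the pose to reach, as a shift and turn from the pose commanded when the call began; what a row does not reach only later rows make up. A row lasts 1/10 s, in which the tool goes at most 50 mm and 8.59 degrees, less where a joint would pass 70% of its speed; a pose out of reach is approached as far as the arm can. A call with a gripper value outside its range is refused whole. "claw" is the finger opening in m, from 0 to 0.094, set as the call begins (left out, the last holds). The fingers move at their own pace and stop on an object; "force" is the grip in N (left out, the last holds). Time passes only in rows, so rows that repeat a pose let the fingers close. It gives the time, the measured TCP pose, the force, the opening and the grip force at its end, in the units of the state.
- manip.read_state(): the state, without advancing time (a new reading comes with each control period).
- camera(name): name is "scene" or "side" or "wrist"; returns (picture, depth): 420x560x3 uint8, red, green, blue; 420x560 float32, mm along the optical axis (not along the pixel's ray), 0 where there is no reading.
- get_calibration(name): a dict with "fx", "fy", "cx", "cy" (pixels), "origin" and "attitude" of the camera in the world. Camera axes: x right, y down, z forward; pixel columns grow to the right and rows downward; lengths in mm; the calibration is good to about 2 mm. A picture is of the moment at which its call begins: read the wrist's pose just before it. get_calibration takes no time and is no camera call; for the wrist camera it gives the pose at the moment of the call.
- manip.sign_off(): hands the job in; it is judged then, once.
The state is a dict: "clock": time; "joints": joint angles; "qd": joint speeds; "effort": joint torques, N m; "eef_pos": TCP position; "eef_rot": TCP orientation; "wrist_force": force on the tool from outside, world axes, zero at the start; "moment": the same for the moment, N m; "finger_gap": finger opening in mm; "finger_force": force on a finger pad.
Only numpy, scipy, OpenCV 4.12 (cv2) and the standard library are available. Lean on these libraries where they do the work, as an engineer would, in place of code of your own. Each camera call takes 0.05 s, during which the arm holds its last target. There are 200 camera calls.

TASK

On the indexing turntable, bring the tall vial in front of the white reader block: press the turntable's black plunger in with a fingertip, turn the table one step by it, in the direction that brings the tall vial to the reader, and let the plunger spring fully back out in the next index hole. Use only the fingertips or the outside of the fingers: do not lift or tip any vial, leave the things standing around where they are, and take the hand away at the end.

Things in the scene. Friction and masses are not known exactly. Their poses are not given: they have to be found in the camera images.
- plunger_top (a point): Centre of the flat top of the plunger's black round cap (40 mm across, 8 mm thick) on the turntable, 60 mm from its axis, opposite the reader at the start; top 66 mm above the bench when out. It is pressed straight down, travel 15 mm, against a spring (3 N at first, 10 N fully in), and is carried round with the table. Shut fingers pressing on the cap can drag the table round by it.
- lug_left (a point): Inner face of one of two upright aluminium lugs fixed to the turntable beside the plunger, one on each side along the direction of turning: inner faces 52 mm apart (26 mm from the plunger's centre), 6 mm thick, 30 mm long radially, tops 74 mm above the bench. Point: middle of the face's upper edge. A finger between the lugs can push on one sideways to turn the table.
- lug_right (a point): The same point on the other lug, 52 mm away across the plunger.
- plunger (a joint): How far the plunger is pressed in, m: 0 out (pin locked in an index hole), 0.015 fully in. Below about 0.007 the table stays locked; beyond 0.009 it turns freely. Let up between holes, the pin rides under the index ring at about 0.008, and springs out to 0 by itself when the table is pushed on to a hole, locking it.
- turntable (a joint): Angle of the turntable, rad, positive anticlockwise seen from above; about 0 at the start. The six index holes are 60 degrees (1.047 rad) apart: 0, +1.047, -1.047 and so on, each with about 0.02 rad of play either way. Dry friction about 0.1 N m; it stays where it is left.
- table_centre (a point): The turntable's vertical axis at its top face, 40 mm above the bench. The aluminium disc is 168 mm across, on a fixed round grey base 192 mm across with dark index marks; a steel hub of 30 mm rises 9 mm at the centre. Five grey collars (12 mm high, 33 mm outside) are vial seats on a circle of 60 mm radius, 60 degrees apart; the plunger takes the sixth place.
- reader_spot (a point): The fixed spot in front of the reader, 60 mm from the table's axis and 40 mm above the bench: a vial stands here when its seat faces the reader. The reader is a white block (28 x 40 x 48 mm, top 62 mm above the bench) with a dark window, fixed to the base just outside the table's rim, on the side nearest the robot, opposite the plunger at the start.
- tall_vial_mid (a point): Middle (half-way up) of the tall amber vial with white cap, 23 mm across, 56 mm high, standing loose in a seat (30 g, 1.5 mm of play); at the start it is in the seat next to the reader's, on one side or the other.
- short_vial_a_mid (a point): Middle of a short amber vial with white cap, 23 mm across, 34 mm high, loose in the seat that faces the reader at the start.
- short_vial_b_mid (a point): Middle of the other short amber vial (same size), loose in the other seat next to the reader's.
- petri: Bystander: round petri dish, 90 mm across, 15 mm high, lying on the bench right of the turntable; origin at the centre of its underside.
- marker: Bystander: marker pen, 140 mm long, 13 mm thick, lying on the bench left of the turntable; origin at the centre of its underside.
- carton: Bystander: small white carton, 61 x 77 x 60 mm, right of the turntable; origin at the centre of its underside.

How it is judged:
By the outcome, as a careful person would: the job done as asked, in the order asked, and still so for the second after the job is handed in, with the robot touching nothing.
It also fails if it takes over 42 s, if anything falls off the work surface, if the arm or the gripper's body presses on something with over 40 N, if the wrist force passes 120 N, or if a joint passes its speed limit or range.

## Working session

There is one attempt and no reset: what is moved stays moved. The work goes in short steps, Python scripts to look and compute and a tool call to move; the robot and the scene stay as the last step left them, time stands still between calls to the robot, and variables do not carry over. Pictures are saved under pics/ and viewed, at most 10 in all, crops included, and the job is handed in when it is done.

Besides the shell and the picture viewer there is one more tool, called after ">>>" by a JSON object that holds its "api" and its "payload", one argument or row to a line. jog_arm: Moves the arm, as the interface text tells. Its arguments: {"type":"object","properties":{"plan":{"type":"array"},"claw":{"type":"number"},"force":{"type":"number"}},"required":["plan"]}

```bash
mkdir -p pics; cat > h.py <<'E'
from cell import manip, camera, get_calibration
import numpy as np, cv2
def snap(n,f):
    c=get_calibration(n); p,d=camera(n); cv2.imwrite('pics/'+f+'.png',p[:,:,::-1]); np.savez('pics/'+f,d=d,p=p,**{k:np.array(v) for k,v in c.items()})
def rot(a):
    a=np.array(a)
    if a.shape==(3,3): return a
    from scipy.spatial.transform import Rotation as R
    return R.from_euler('xyz',a).as_matrix()
def pt(f,u,v,z=None):
    c=np.load('pics/'+f+'.npz'); r=np.array([(u-c['cx'])/c['fx'],(v-c['cy'])/c['fy'],1.])
    w=rot(c['attitude'])@r
    o=c['origin']
    if z is None:
        dd=c['d'][int(v)-1:int(v)+2,int(u)-1:int(u)+2]; return o+w*np.median(dd)
    return o+w*(z-o[2])/w[2]
E
python3 - <<'E'
from h import *
s=manip.read_state();print(s)
for n in('scene','side','wrist'):
    c=get_calibration(n);print(n,c);snap(n,n+'0')
E
```

```text
{'clock': 0.0, 'joints': array([-6.65997962e-02,  3.00483816e-01,  1.52160416e+00,  4.14177648e-06,
        1.32066364e+00, -6.66070053e-02]), 'qd': array([-0.00049944,  0.0010211 , -0.00028449, -0.00051019, -0.00048698,
       -0.00047734]), 'effort': array([-1.53750298e-03, -5.31805658e+01, -3.52735734e+01,  7.07558286e-02,
        2.43994006e-02, -4.79655944e-05]), 'eef_pos': array([5.49711138e+02, 1.76230341e-02, 1.82669599e+02]), 'eef_rot': array([-3.14043653e+00, -8.11408713e-05,  1.57080246e+00]), 'wrist_force': array([ 0.0727407 , -0.20306729,  0.70727593]), 'moment': array([-0.0145957 , -0.02834332,  0.01678137]), 'finger_force': 0.0, 'finger_gap': 93.83495403851495}
scene {'fx': 517.370632335994, 'fy': 517.370632335994, 'cx': 276.9065360256518, 'cy': 212.846213491984, 'origin': array([-216.0019557 ,  658.32498084,  973.20609277]), 'attitude': array([-2.36486379,  0.01013136, -2.34705583])}
side {'fx': 423.03871908394336, 'fy': 423.03871908394336, 'cx': 285.49856162271857, 'cy': 215.3863574569509, 'origin': array([  85.49328138, -769.98659912,  770.51495491]), 'attitude': array([-2.23493126e+00,  1.65693378e-03, -4.33231470e-01])}
wrist {'fx': 371.8706000478619, 'fy': 371.8706000478619, 'cx': 277.16919920396947, 'cy': 211.37586364575304, 'origin': array([550.45272983,  82.32565165, 384.8334425 ]), 'attitude': array([ 2.85607152e+00,  1.60602918e-03, -1.24674120e-03])}
```

View pics/scene0.png

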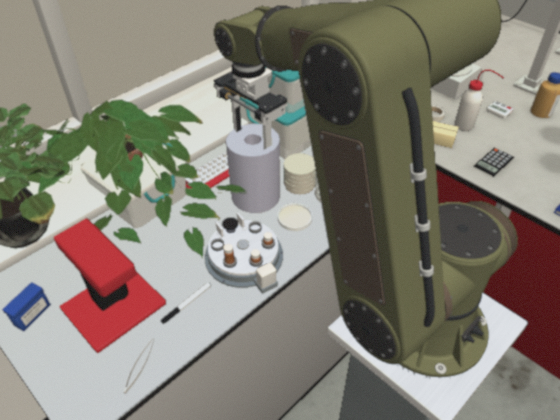

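View pics/side0.png

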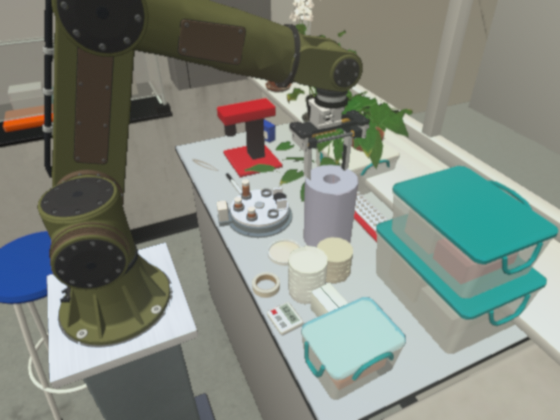

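View pics/wrist0.png

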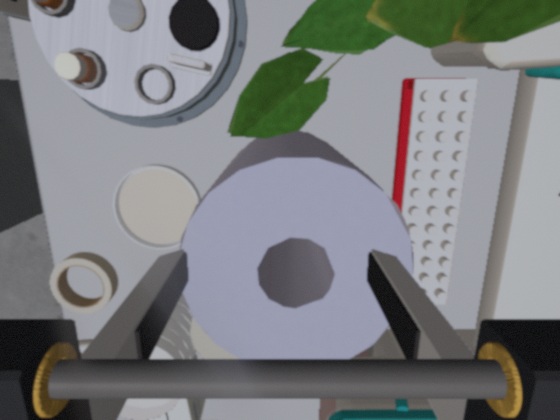

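The hand stands over a lilac roll, and the turntable is to the robot's left. In the scene view its hub is at about (243,244), the plunger at (231,225), the reader at (265,275) and the tall vial at (229,256). Plant leaves hang near it. Next I'll measure it in enlarged crops.

```bash
python3 - <<'E'
from h import *
a=cv2.imread('pics/scene0.png')[190:300,170:320]; b=cv2.imread('pics/side0.png')[165:240,205:305]
a=cv2.resize(a,(600,440),interpolation=cv2.INTER_CUBIC)
b=cv2.resize(b,(600,450),interpolation=cv2.INTER_CUBIC)
cv2.imwrite('pics/ca.png',a);cv2.imwrite('pics/cb.png',b)
for f,u,v,z in [('wrist0',194,22,66),('wrist0',127,10,49),('wrist0',190,63,74),('scene0',231,225,66),('scene0',243,244,49),('side0',260,206,49),('side0',280,197,66),('wrist0',295,270,None),('wrist0',300,160,None),('wrist0',190,63,None),('wrist0',280,95,None),('wrist0',320,25,None),('wrist0',450,20,None)]:
    print(f,u,v,pt(f,u,v,z).round(),pt(f,u,v).round())
E
```

```text
wrist0 194 22 [485. 142.  66.] [485. 142.  67.]
wrist0 127 10 [428. 154.  49.] [428. 154.  49.]
wrist0 190 63 [482. 112.  74.] [482. 112.  74.]
scene0 231 225 [476. 147.  66.] [474. 148.  68.]
scene0 243 244 [422. 158.  49.] [421. 158.  50.]
side0 260 206 [424. 137.  49.] [425. 141.  46.]
side0 280 197 [484. 131.  66.] [484. 131.  66.]
wrist0 295 270 [563. -32. 144.] [563. -32. 144.]
wrist0 300 160 [562.  54. 194.] [562.  54. 194.]
wrist0 190 63 [482. 112.  74.] [482. 112.  74.]
wrist0 280 95 [552.  87.  99.] [552.  87.  99.]
wrist0 320 25 [580. 135.  94.] [580. 135.  94.]
wrist0 450 20 [656. 131. 132.] [656. 131. 132.]
```

View pics/ca.png

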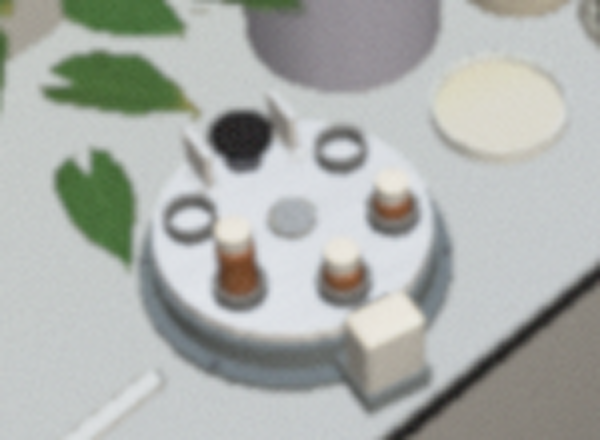

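View pics/cb.png

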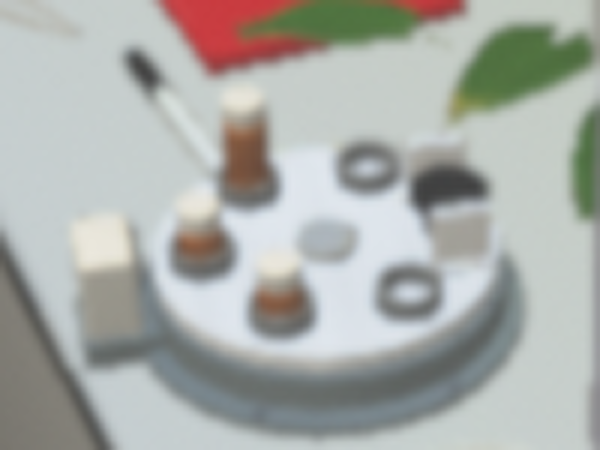

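The plunger is at about (483,140) and the hub at about (426,150). The tall vial stands on the +y side of the reader, so the table must turn +60° (anticlockwise). Before moving over I'll check the roll and leaf heights.

```bash
python3 - <<'E'
from h import *
for f in('scene0','side0','wrist0'):
    c=np.load('pics/'+f+'.npz');d=c['d'];v,u=np.mgrid[:420,:560]
    r=np.stack([(u-c['cx'])/c['fx'],(v-c['cy'])/c['fy'],np.ones(u.shape)],-1)*d[...,None]
    P=(r@rot(c['attitude']).T+c['origin'])[d>0]; col=c['p'][d>0].astype(int)
    g=(col[:,1]>col[:,0]+15)&(col[:,1]>col[:,2]+15)
    m=g&(P[:,0]>350)&(P[:,0]<680)&(P[:,1]>30)&(P[:,1]<330)&(P[:,2]>10)
    Q=P[m];print(f,'leaf max z per 40mm cell',len(Q))
    for x in range(360,680,40):
        print(x,[int(Q[(abs(Q[:,0]-x)<20)&(abs(Q[:,1]-y)<20)][:,2].max(initial=0)) for y in range(40,340,40)])
    m=~g&(abs(P[:,0]-560)<80)&(abs(P[:,1])<80)&(P[:,2]>100)&(P[:,2]<175 if f!='wrist0' else P[:,2]<260)
    if m.any():print('roll',P[m].min(0).round(),P[m].max(0).round())
    # black cap, z 60..70 ; lug/hub
    m=(col.sum(1)<150)&(P[:,2]>58)&(P[:,2]<74)&(abs(P[:,0]-482)<40)&(abs(P[:,1]-140)<40)
    if m.any():print('cap',m.sum(),P[m].mean(0).round(1),P[m].min(0).round(),P[m].max(0).round())
E
```

```text
scene0 leaf max z per 40mm cell 3608
360 [0, 0, 0, 0, 0, 0, 0, 0]
400 [0, 0, 0, 0, 0, 0, 0, 0]
440 [0, 0, 0, 0, 0, 105, 106, 0]
480 [0, 0, 0, 0, 0, 104, 105, 0]
520 [91, 113, 0, 99, 101, 100, 99, 0]
560 [0, 111, 116, 99, 101, 116, 111, 0]
600 [0, 86, 134, 139, 178, 167, 106, 0]
640 [0, 0, 170, 200, 270, 269, 185, 144]
roll [491. -63. 100.] [602.  78. 175.]
cap 104 [480.6 145.8  66.5] [466. 131.  62.] [497. 160.  71.]
side0 leaf max z per 40mm cell 861
360 [0, 0, 0, 0, 0, 0, 0, 0]
400 [0, 0, 0, 0, 0, 0, 0, 0]
440 [0, 0, 0, 0, 0, 102, 100, 0]
480 [0, 0, 0, 0, 0, 104, 102, 0]
520 [95, 113, 0, 97, 98, 98, 0, 0]
560 [0, 0, 113, 96, 98, 114, 105, 0]
600 [0, 0, 134, 134, 91, 111, 102, 98]
640 [343, 0, 167, 200, 200, 0, 0, 0]
roll [493. -80. 100.] [617.  80. 175.]
wrist0 leaf max z per 40mm cell 16234
360 [0, 0, 0, 0, 0, 0, 0, 0]
400 [0, 0, 0, 0, 0, 0, 0, 0]
440 [0, 0, 0, 0, 0, 0, 0, 0]
480 [0, 0, 0, 0, 0, 0, 0, 0]
520 [97, 116, 118, 0, 0, 0, 0, 0]
560 [95, 114, 118, 96, 0, 0, 0, 0]
600 [0, 93, 135, 135, 0, 0, 0, 0]
640 [0, 0, 169, 135, 0, 0, 0, 0]
roll [491. -67. 100.] [627.  79. 260.]
cap 1945 [485.4 141.1  66.7] [467. 123.  64.] [504. 158.  69.]
```

>>> {"api": "jog_arm", "payload": {
  "plan": [0, 0, 0.04, 0, 0, 0, 0, 0, 0.07, 0, 0, 0, -0.03, 0.02, 0.07, 0, 0, 0, -0.06, 0.045, 0.07, 0, 0, 0, -0.095, 0.07, 0.07, 0, 0, 0, -0.095, 0.07, 0.07, 0, 0, 0, -0.095, 0.07, 0.07, 0, 0, 0, -0.095, 0.07, 0.07, 0, 0, 0],
  "claw": 0,
  "force": 20
}}

```text
clock: 0.95
eef_pos: [455.6, 69.6, 253.1]
eef_rot: [-3.141, 0.0, 1.57]
wrist_force: [-0.3, 0.5, -0.3]
finger_gap: 33.4
finger_force: 0.0
```

```bash
python3 - <<'E'
from h import *
print(manip.read_state()['eef_pos'],manip.read_state()['finger_gap']);snap('wrist','w1')
E
```

```text
[455.56080714  69.57331969 253.12998753] 33.364784086740976
```

View pics/w1.png

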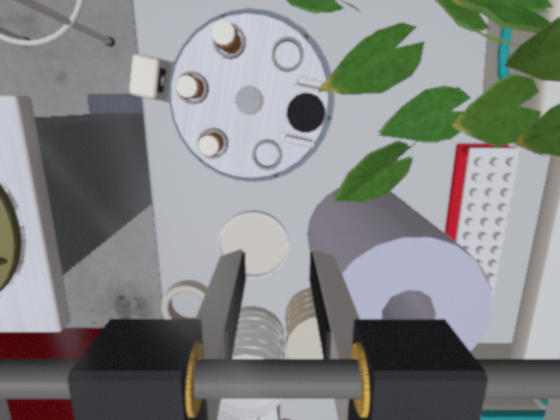

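The wrist view shows the whole table: hub (249,100), cap (305,112), lugs (310,84) and (299,141), tall vial cap (223,33), reader (148,76). A leaf tip is near (322,88).

```bash
python3 - <<'E'
from h import *
f='w1'
for n,u,v,z in [('hub',249,100,49),('cap',305,112,66),('lugL',310,84,74),('lugR',299,141,74),('tall',222,33,96+3),('shortA',188,87,77),('reader',148,76,62),('leaf',322,88,None),('leaf2',340,72,None),('leaf3',335,85,None)]:
    print(n,pt(f,u,v,z).round(1),pt(f,u,v).round(1))
c=np.load('pics/w1.npz');p=c['p'].astype(int)
m=(p.sum(2)<140);m[:90]=0;m[135:]=0;m[:,:280]=0;m[:,330:]=0
v,u=np.nonzero(m);print('cap px',u.mean(),v.mean(),pt(f,u.mean(),v.mean(),66))
g=cv2.cvtColor(c['p'],cv2.COLOR_RGB2GRAY)
E
```

```text
hub [426.4 154.1  49. ] [426.4 154.1  50. ]
cap [484.  142.3  66. ] [484.  142.3  66.3]
lugL [487.8 168.8  74. ] [487.8 168.8  73.6]
lugR [477.9 114.2  74. ] [477.9 114.2  74.1]
tall [407.7 210.1  99. ] [407.4 210.5  96.6]
shortA [369.8 166.1  77. ] [369.1 166.2  73.9]
reader [327.3 177.1  62. ] [327.3 177.1  62.2]
leaf [497.3 164.4  93.8] [497.3 164.4  93.8]
leaf2 [513.  178.1  95.2] [513.  178.1  95.2]
leaf3 [509.2 167.   93.8] [509.2 167.   93.8]
cap px 305.5113636363636 112.27789256198348 [484.51883761 142.04801021  66.        ]
```

Centre is (426,154) and the plunger angle -11.6°, with r ≈ 59.5, the lugs and the heights all consistent. I'll press at r = 52 to stay clear of the leaf tip.

>>> {"api": "jog_arm", "payload": {
  "plan": [0.007, 0.03, -0.02, 0, 0, -4, 0.015, 0.06, -0.05, 0, 0, -8, 0.022, 0.077, -0.09, 0, 0, -10, 0.022, 0.077, -0.13, 0, 0, -10, 0.022, 0.077, -0.16, 0, 0, -10, 0.022, 0.077, -0.175, 0, 0, -10, 0.022, 0.077, -0.175, 0, 0, -10, 0.022, 0.077, -0.175, 0, 0, -10],
  "claw": 0
}}

```text
clock: 1.8
eef_pos: [477.6, 146.7, 78.5]
eef_rot: [-3.141, 0.0, 1.396]
wrist_force: [-0.5, 1.1, 1.0]
finger_gap: 0.4
finger_force: 0.0
```

```bash
python3 - <<'E'
from h import *
print(manip.read_state());snap('scene','s1');snap('side','d1')
a=cv2.imread('pics/scene0.png');a=cv2.imread('pics/s1.png')[180:300,160:320]; b=cv2.imread('pics/d1.png')[145:235,205:325]
a=cv2.resize(a,(400,300),interpolation=cv2.INTER_CUBIC);b=cv2.resize(b,(400,300),interpolation=cv2.INTER_CUBIC)
cv2.imwrite('pics/m1.png',np.hstack([a,b]))
E
```

```text
{'clock': 1.8, 'joints': array([2.24676702e-01, 3.06154756e-01, 1.77515175e+00, 3.33787433e-05,
       1.06051002e+00, 3.99905268e-01]), 'qd': array([ 0.002534  , -0.02470539, -0.00987378, -0.00027154,  0.00062269,
        0.00171717]), 'effort': array([-1.10350916e-02, -4.71667707e+01, -2.96436059e+01,  6.17876183e-02,
       -1.01737180e-01, -5.24729752e-03]), 'eef_pos': array([477.56416344, 146.69256678,  78.49591757]), 'eef_rot': array([-3.14137511e+00,  6.03357171e-05,  1.39555146e+00]), 'wrist_force': array([-0.50712466,  1.13423373,  0.95816638]), 'moment': array([-0.02869675,  0.01688742, -0.00918849]), 'finger_force': 0.0, 'finger_gap': 0.38616141665544257}
```

View pics/m1.png

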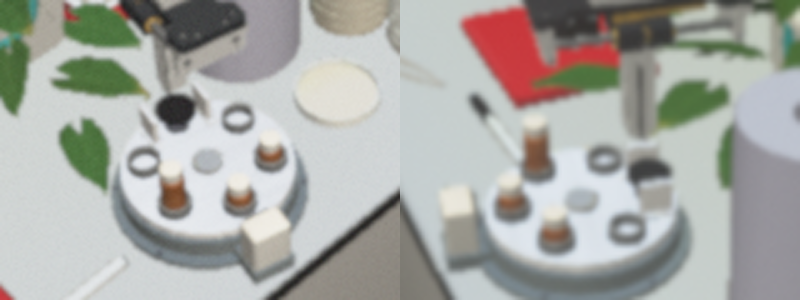

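The shut fingers hover between the lugs, just over the cap. Pressing down next.

>>> {"api": "jog_arm", "payload": {
  "plan": [0, 0, -0.006, 0, 0, 0, 0, 0, -0.012, 0, 0, 0, 0, 0, -0.017, 0, 0, 0, 0, 0, -0.021, 0, 0, 0, 0, 0, -0.025, 0, 0, 0, 0, 0, -0.025, 0, 0, 0, 0, 0, -0.025, 0, 0, 0]
}}

```text
clock: 2.6
eef_pos: [477.0, 147.0, 53.3]
eef_rot: [-3.142, -0.0, 1.396]
wrist_force: [0.3, 0.9, -0.2]
finger_gap: 0.6
finger_force: 0.0
```

No upward force shows, where about 9 N was expected. I'll look again.

```bash
python3 - <<'E'
from h import *
snap('scene','s2');snap('side','d2')
for i in range(3): print(manip.read_state()['wrist_force'])
a=cv2.imread('pics/s2.png')[195:265,180:273]; b=cv2.imread('pics/d2.png')[160:230,225:318]
a=cv2.resize(a,(400,300),interpolation=cv2.INTER_CUBIC);b=cv2.resize(b,(400,300),interpolation=cv2.INTER_CUBIC)
cv2.imwrite('pics/m2.png',np.hstack([a,b]))
E
```

```text
[0.72088903 0.5797765  0.46934094]
[0.72088903 0.5797765  0.46934094]
[0.72088903 0.5797765  0.46934094]
```

View pics/m2.png

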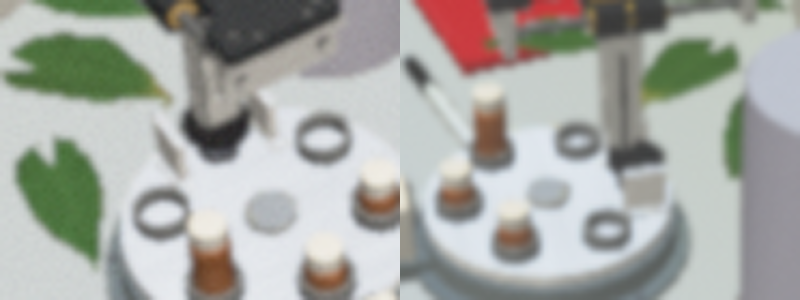

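```bash
python3 - <<'E'
from h import *
for f in('scene0','s1','s2','side0','d2'):
    c=np.load('pics/'+f+'.npz');d=c['d'];v,u=np.mgrid[:420,:560]
    r=np.stack([(u-c['cx'])/c['fx'],(v-c['cy'])/c['fy'],np.ones(u.shape)],-1)*d[...,None]
    P=(r@rot(c['attitude']).T+c['origin']);col=c['p'].astype(int).sum(2)
    m=(d>0)&(col<170)&(P[...,2]>42)&(P[...,2]<72)&(np.hypot(P[...,0]-484,P[...,1]-142)<27)
    z=P[m][:,2];print(f,m.sum(),np.percentile(z,[5,25,50,75,95]).round(1),P[m].mean(0).round(1))
E
```

```text
scene0 117 [62.5 64.8 66.4 67.9 70.1] [480.5 146.1  66.3]
s1 109 [63.6 65.7 67.  68.3 70. ] [479.8 146.3  66.9]
s2 46 [63.6 65.2 66.5 68.2 69.6] [474.  150.7  66.5]Traceback (most recent call last):
  File "<stdin>", line 7, in <module>
    return _quantile_unchecked(
        a, q, axis, out, overwrite_input, method, keepdims, weights)
    return _ureduce(a,
                    func=_quantile_ureduce_func,
    ...<5 lines>...
                    overwrite_input=overwrite_input,
                    method=method)
    r = func(a, **kwargs)
    result = _quantile(arr,
                       quantiles=q,
    ...<2 lines>...
                       out=out,
                       weights=wgt)
    slices_having_nans = np.isnan(arr[-1, ...])
                                  ~~~^^^^^^^^^
IndexError: index -1 is out of bounds for axis 0 with size 0
```

```bash
python3 - <<'E'
from h import *
for f,us in(('s1',(228,230,232)),('s2',(228,230,232)),('d1',(278,281)),('d2',(274,277,280))):
    c=np.load('pics/'+f+'.npz')
    for u in us:
        print(f,u)
        for v in (range(204,236,2) if f[0]=='s' else range(176,212,2)):
            P=pt(f,u,v);print('  ',v,P.round().astype(int),c['p'][v,u])
E
```

```text
s1 228
   204 [466 156 150] [160 157 149]
   206 [467 156 143] [166 161 154]
   208 [468 156 136] [170 167 158]
   210 [468 157 129] [175 172 164]
   212 [469 157 123] [168 163 157]
   214 [469 157 116] [159 155 149]
   216 [498 136  73] [158 157 152]
   218 [497 138  68] [75 76 76]
   220 [491 143  69] [40 38 37]
   222 [489 145  66] [49 46 45]
   224 [483 150  66] [42 39 43]
   226 [476 156  68] [45 45 44]
   228 [474 158  65] [40 40 40]
   230 [481 153  49] [76 78 83]
   232 [479 156  45] [137 141 145]
   234 [476 158  42] [221 224 229]
s1 230
   204 [407 194 218] [141 139 133]
   206 [407 195 212] [144 141 133]
   208 [409 194 204] [156 152 145]
   210 [465 153 129] [164 161 154]
   212 [467 152 120] [172 168 162]
   214 [466 153 115] [177 174 165]
   216 [549  92   4] [183 185 183]
   218 [493 135  69] [78 79 78]
   220 [489 138  67] [43 43 44]
   222 [485 142  66] [44 45 45]
   224 [479 147  67] [43 44 44]
   226 [474 152  67] [44 43 44]
   228 [471 154  65] [40 42 42]
   230 [477 151  50] [80 80 86]
   232 [477 151  44] [118 121 124]
   234 [473 155  42] [218 222 226]
s1 232
 
[... 4636 characters left out ...]
   208 [465 111  47] [182 184 183]
   210 [461 102  47] [148 151 150]
d2 280
   176 [486 135 134] [147 148 140]
   178 [487 136 127] [137 140 127]
   180 [487 136 120] [136 139 121]
   182 [486 136 114] [144 145 124]
   184 [486 136 107] [146 147 133]
   186 [486 136 100] [151 152 145]
   188 [487 138  92] [150 150 144]
   190 [486 135  87] [145 145 138]
   192 [487 137  79] [118 117 114]
   194 [490 145  66] [70 71 70]
   196 [487 138  65] [65 66 67]
   198 [482 128  65] [111 115 117]
   200 [475 112  71] [183 187 190]
   202 [474 110  66] [165 164 157]
   204 [474 109  59] [162 160 153]
   206 [475 112  50] [163 161 154]
   208 [474 109  45] [185 188 187]
   210 [473 107  40] [199 207 214]
```

Measured by depth, the visible fingertip ends about 22 mm above the reported TCP: z ≈ 76 in the side view against 53. So the cap hasn't been touched yet, and I'll find contact by force.

>>> {"api": "jog_arm", "payload": {
  "plan": [0, 0, -0.003, 0, 0, 0, 0, 0, -0.006, 0, 0, 0, 0, 0, -0.009, 0, 0, 0, 0, 0, -0.011, 0, 0, 0, 0, 0, -0.011, 0, 0, 0]
}}

```text
clock: 3.2
eef_pos: [477.0, 147.0, 42.1]
eef_rot: [-3.141, 0.0, 1.396]
wrist_force: [-1.0, 0.1, 3.5]
finger_gap: 0.3
finger_force: 1.6
```

>>> {"api": "jog_arm", "payload": {
  "plan": [0, 0, -0.003, 0, 0, 0, 0, 0, -0.006, 0, 0, 0, 0, 0, -0.006, 0, 0, 0]
}}

```text
clock: 3.5
eef_pos: [477.0, 147.1, 36.1]
eef_rot: [3.142, -0.0, 1.396]
wrist_force: [-1.9, -0.7, 5.6]
finger_gap: 0.8
finger_force: 3.0
```

>>> {"api": "jog_arm", "payload": {
  "plan": [0, 0, -0.003, 0, 0, 0, 0, 0, -0.006, 0, 0, 0, 0, 0, -0.006, 0, 0, 0]
}}

```text
clock: 3.8
eef_pos: [477.1, 147.0, 30.3]
eef_rot: [3.141, -0.0, 1.396]
wrist_force: [-3.1, -0.5, 8.8]
finger_gap: 0.6
finger_force: 4.3
```

```bash
python3 - <<'E'
from h import *
snap('scene','s3');snap('side','d3');print(manip.read_state()['wrist_force'])
a=cv2.imread('pics/s3.png')[195:265,180:273]; b=cv2.imread('pics/d3.png')[160:230,225:318]
a=cv2.resize(a,(400,300),interpolation=cv2.INTER_CUBIC);b=cv2.resize(b,(400,300),interpolation=cv2.INTER_CUBIC)
cv2.imwrite('pics/m3.png',np.hstack([a,b]))
E
```

```text
[-3.45290873 -0.65049164  8.67325138]
```

View pics/m3.png

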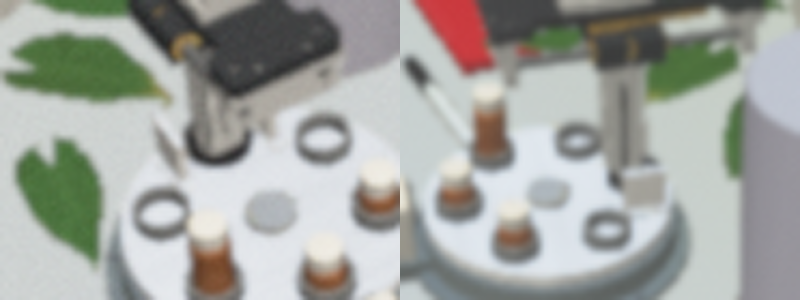

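The plunger is about 12 mm in: the cap is well down under the fingers. Now turning anticlockwise, first 30° along the arc.

>>> {"api": "jog_arm", "payload": {
  "plan": [0.0002, 0.0018, 0, 0, 0, 2, 0.0004, 0.0045, 0, 0, 0, 5, 0.0004, 0.0068, 0, 0, 0, 7.5, 0.0004, 0.009, 0, 0, 0, 10, 0.0002, 0.0112, 0, 0, 0, 12.5, 0.0001, 0.0134, 0, 0, 0, 15, -0.0003, 0.0157, 0, 0, 0, 17.5, -0.0007, 0.0179, 0, 0, 0, 20, -0.0012, 0.02, 0, 0, 0, 22.5, -0.0018, 0.0222, 0, 0, 0, 25, -0.0025, 0.0243, 0, 0, 0, 27.5, -0.0033, 0.0264, 0, 0, 0, 30, -0.0033, 0.0264, 0, 0, 0, 30]
}}

```text
clock: 5.2
eef_pos: [473.8, 173.6, 30.6]
eef_rot: [3.141, 0.0, 1.922]
wrist_force: [-3.1, -0.2, 8.6]
finger_gap: 0.7
finger_force: 4.3
```

```bash
cat > ang.py <<'E'
from h import *
import sys
# vial cap (white, z>66) centroids about the table centre -> angles
def ang(f):
    c=np.load('pics/'+f+'.npz');d=c['d'];v,u=np.mgrid[:420,:560]
    r=np.stack([(u-c['cx'])/c['fx'],(v-c['cy'])/c['fy'],np.ones(u.shape)],-1)*d[...,None]
    P=(r@rot(c['attitude']).T+c['origin']);p=c['p'].astype(int)
    rad=np.hypot(P[...,0]-426,P[...,1]-154)
    m=(d>0)&(rad<78)&(P[...,2]>48)&(P[...,2]<105)&(p[...,0]-p[...,2]>35)
    n,l,s,ce=cv2.connectedComponentsWithStats(m.astype(np.uint8))
    for i in range(1,n):
        if s[i,4]>8:
            q=P[l==i];q0=q.mean(0);print(f,s[i,4],q0.round(),'top',q[:,2].max().round(),'angle',np.degrees(np.arctan2(q0[1]-154,q0[0]-426)).round(1))
for f in sys.argv[1:]: ang(f)
E
python3 - <<'E'
from h import *
snap('scene','s4');snap('side','d4');print(manip.read_state()['wrist_force'])
E
python3 ang.py scene0 s4 side0 d4
```

```text
[-3.12883277  0.99443528  8.67488662]
scene0 33 [379. 116.  57.] top 65.0 angle -141.2
scene0 86 [400. 218.  69.] top 86.0 angle 112.2
scene0 36 [360. 174.  58.] top 66.0 angle 163.4
s4 34 [407. 103.  58.] top 68.0 angle -110.8
s4 35 [362. 142.  57.] top 64.0 angle -169.6
s4 89 [375. 201.  69.] top 88.0 angle 137.5
side0 59 [405. 201.  68.] top 86.0 angle 114.2
side0 23 [364. 157.  57.] top 61.0 angle 177.2
side0 21 [382. 101.  57.] top 64.0 angle -129.5
d4 59 [378. 184.  69.] top 87.0 angle 147.6
d4 23 [365. 127.  56.] top 61.0 angle -156.1
d4 23 [410.  86.  56.] top 62.0 angle -103.6
```

The table has turned about 28°, with all vials standing. I'll turn 15° more, then lift just above the cap, still between the lugs.

>>> {"api": "jog_arm", "payload": {
  "plan": [-0.0009, 0.002, 0, 0, 0, 2.5, -0.0019, 0.0041, 0, 0, 0, 5, -0.003, 0.006, 0, 0, 0, 7.5, -0.0041, 0.008, 0, 0, 0, 10, -0.0054, 0.0099, 0, 0, 0, 12.5, -0.0067, 0.0117, 0, 0, 0, 15, -0.0067, 0.0117, 0, 0, 0, 15, -0.0067, 0.0117, 0.004, 0, 0, 15, -0.0067, 0.0117, 0.009, 0, 0, 15, -0.0067, 0.0117, 0.014, 0, 0, 15, -0.0067, 0.0117, 0.014, 0, 0, 15]
}}

```text
clock: 6.4
eef_pos: [467.2, 185.1, 44.6]
eef_rot: [3.141, 0.0, 2.182]
wrist_force: [0.4, 0.8, -0.5]
finger_gap: 0.8
finger_force: 0.0
```

```bash
python3 - <<'E'
from h import *
snap('scene','s5');snap('side','d5');print(manip.read_state()['wrist_force'])
E
python3 ang.py s5 d5
```

```text
[0.87182591 0.1162884  0.87506702]
s5 31 [422. 100.  57.] top 65.0 angle -93.9
s5 33 [368. 129.  58.] top 66.0 angle -156.3
s5 90 [366. 188.  69.] top 89.0 angle 150.2
d5 60 [370. 172.  69.] top 86.0 angle 162.6
d5 26 [372. 113.  56.] top 64.0 angle -142.3
d5 22 [425.  84.  58.] top 64.0 angle -90.8
```

The table is at about 43° and the finger is clear above the cap. Now pushing the lug onward.

>>> {"api": "jog_arm", "payload": {
  "plan": [-0.0014, 0.0018, 0, 0, 0, 1, -0.0028, 0.0035, 0, 0, 0, 2, -0.0044, 0.0052, 0, 0, 0, 3, -0.006, 0.007, 0, 0, 0, 4, -0.0077, 0.0086, 0, 0, 0, 5, -0.0094, 0.0102, 0, 0, 0, 6, -0.0113, 0.0118, 0, 0, 0, 7, -0.0131, 0.0134, 0, 0, 0, 9, -0.015, 0.015, 0, 0, 0, 11, -0.017, 0.0165, 0, 0, 0, 13, -0.017, 0.0165, 0, 0, 0, 13]
}}

```text
clock: 7.6
eef_pos: [449.7, 201.9, 44.3]
eef_rot: [-3.142, -0.0, 2.41]
wrist_force: [1.1, -0.1, 0.4]
finger_gap: 0.3
finger_force: 0.0
```

```bash
python3 - <<'E'
from h import *
snap('scene','s6');snap('side','d6');print(manip.read_state()['wrist_force'])
E
python3 ang.py s6 d6
```

```text
[ 0.69721462 -1.07702981 -0.12566881]
s6 33 [436. 103.  57.] top 64.0 angle -78.7
s6 40 [378. 117.  57.] top 65.0 angle -142.6
s6 90 [361. 175.  68.] top 87.0 angle 162.3
d6 60 [365. 158.  69.] top 86.0 angle 176.3
d6 22 [439.  87.  57.] top 63.0 angle -79.0
d6 20 [381. 101.  57.] top 62.0 angle -130.5
```

The table is at about 59°. Nudging on until the pin drops and locks, which should show as force rising.

>>> {"api": "jog_arm", "payload": {
  "plan": [-0.0006, 0.0006, 0, 0, 0, 0, -0.0012, 0.0011, 0, 0, 0, 0, -0.0012, 0.0011, 0, 0, 0, 0]
}}

```text
clock: 8.0
eef_pos: [448.8, 202.7, 44.2]
eef_rot: [-3.142, 0.0, 2.408]
wrist_force: [0.9, -0.1, 0.5]
finger_gap: 0.1
finger_force: 0.3
```

>>> {"api": "jog_arm", "payload": {
  "plan": [-0.0005, 0.0004, 0, 0, 0, 0, -0.001, 0.0009, 0, 0, 0, 0, -0.001, 0.0009, 0, 0, 0, 0]
}}

```text
clock: 8.3
eef_pos: [447.7, 203.4, 44.2]
eef_rot: [-3.141, 0.0, 2.409]
wrist_force: [-0.2, -3.5, 0.6]
finger_gap: 0.6
finger_force: 1.3
```

```bash
python3 - <<'E'
from h import *
snap('scene','s7');snap('side','d7');print(manip.read_state()['wrist_force'])
E
python3 ang.py s7 d7
```

```text
[ 0.22508975 -3.75852869 -0.6355917 ]
s7 33 [437. 103.  58.] top 67.0 angle -77.3
s7 33 [379. 115.  56.] top 65.0 angle -140.4
s7 86 [360. 174.  68.] top 87.0 angle 163.3
d7 59 [364. 157.  68.] top 87.0 angle 177.4
d7 20 [440.  87.  58.] top 64.0 angle -78.1
d7 21 [382. 101.  57.] top 64.0 angle -129.7
```

>>> {"api": "jog_arm", "payload": {
  "plan": [-0.0005, 0.0005, 0, 0, 0, 0, -0.001, 0.0009, 0, 0, 0, 0, -0.001, 0.0009, 0, 0, 0, 0]
}}

```text
clock: 8.7
eef_pos: [446.9, 204.2, 44.2]
eef_rot: [-3.141, 0.001, 2.409]
wrist_force: [2.1, -6.9, -0.1]
finger_gap: 0.3
finger_force: 2.9
```

The force is rising, so it's likely locked. I'll back off the lug, lift straight up, and check from a clear viewpoint.

>>> {"api": "jog_arm", "payload": {
  "plan": [0.003, -0.0028, 0, 0, 0, 0, 0.006, -0.0055, 0, 0, 0, 0, 0.006, -0.0055, 0, 0, 0, 0, 0.006, -0.0055, 0.015, 0, 0, 0, 0.006, -0.0055, 0.04, 0, 0, 0, 0.006, -0.0055, 0.08, 0, 0, 0, 0.006, -0.0055, 0.12, 0, 0, 0, 0.006, -0.0055, 0.16, 0, 0, 0, 0.006, -0.0255, 0.2, 0, 0, -8, 0.006, -0.0555, 0.21, 0, 0, -16, 0.006, -0.0955, 0.21, 0, 0, -24, 0.008, -0.134, 0.21, 0, 0, -32, 0.008, -0.134, 0.21, 0, 0, -40, 0.008, -0.134, 0.21, 0, 0, -48, 0.008, -0.134, 0.21, 0, 0, -48, 0.008, -0.134, 0.21, 0, 0, -48, 0.008, -0.134, 0.21, 0, 0, -48]
}}

```text
clock: 10.4
eef_pos: [454.8, 70.8, 254.2]
eef_rot: [-3.142, -0.0, 1.575]
wrist_force: [1.0, 0.0, 0.5]
finger_gap: 0.5
finger_force: 0.0
```

```bash
python3 - <<'E'
from h import *
snap('wrist','w8');snap('scene','s8');snap('side','d8')
c=np.load('pics/w8.npz');d=c['d'];v,u=np.mgrid[:420,:560]
for f in('w1','scene0','w8','s8','d8'):
    c=np.load('pics/'+f+'.npz');d=c['d']
    r=np.stack([(u-c['cx'])/c['fx'],(v-c['cy'])/c['fy'],np.ones(u.shape)],-1)*d[...,None]
    P=(r@rot(c['attitude']).T+c['origin']);col=c['p'].astype(int).sum(2)
    m=(d>0)&(col<170)&(P[...,2]>46)&(P[...,2]<74)&(np.hypot(P[...,0]-426,P[...,1]-154)<85)
    if m.sum()>5:
        q=P[m];print(f,m.sum(),np.percentile(q[:,2],[5,50,95]).round(1),np.median(q,0).round(1),np.degrees(np.arctan2(*(np.median(q,0)[[1,0]]-[154,426]))).round(1))
E
python3 ang.py w1 w8 s8 d8
```

```text
w1 1036 [65.3 66.6 68. ] [484.2 142.3  66.6] -11.3
scene0 117 [62.5 66.4 70.1] [480.6 146.5  66.4] -7.8
w8 1212 [65.4 66.7 68.2] [465.  199.   66.7] 49.1
s8 112 [63.7 67.2 69.9] [463.3 202.   67.2] 52.2
w1 145 [413. 203.  75.] top 88.0 angle 104.4
w1 61 [377. 166.  60.] top 65.0 angle 166.7
w1 70 [499. 166.  95.] top 97.0 angle 9.1
w1 51 [393. 116.  60.] top 66.0 angle -130.5
w8 154 [377. 165.  73.] top 87.0 angle 167.4
w8 69 [499. 166.  94.] top 97.0 angle 9.3
w8 52 [394. 115.  59.] top 64.0 angle -129.8
w8 25 [445. 107.  59.] top 63.0 angle -67.9
s8 32 [439. 104.  57.] top 64.0 angle -75.8
s8 35 [380. 116.  58.] top 65.0 angle -140.2
s8 89 [360. 173.  68.] top 86.0 angle 164.2
d8 59 [364. 155.  69.] top 85.0 angle 178.8
d8 21 [441.  88.  57.] top 64.0 angle -76.9
d8 19 [383.  99.  58.] top 63.0 angle -127.9
```

View pics/w8.png

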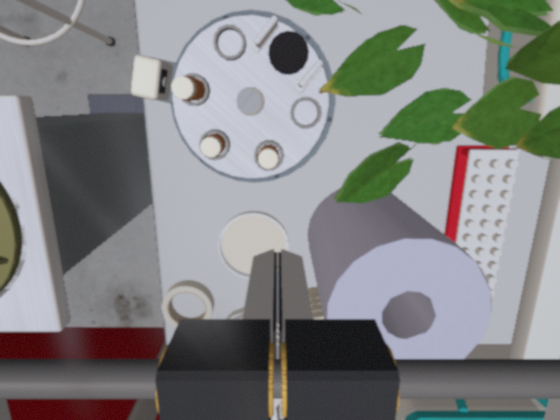

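The plunger cap, now at (288,52), is back at 66.7 mm, the same as at the start. The table has turned about 60°, the tall vial at (188,88) faces the reader, all vials stand in their seats, and the hand is clear.

```bash
python3 -c "
from cell import manip
print(manip.sign_off())"
```

```text
the job is handed in; nothing more can be done
None
```

The tall vial now faces the reader after one anticlockwise step, the plunger is fully back out, all vials are standing, the hand is clear and the job is handed in.

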